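# Set the grinder drive's blank speed switch by clicks and start it

### The job

Set the grinder's speed with the unmarked wing knob on the drive box: turn it gently anticlockwise (seen from above) until it meets its end stop, without forcing the stop, then clockwise exactly three clicks. With the knob sitting in that third click, let go of it and push the flat start button fully in and release it; leave the mushroom-headed stop button alone and do not shift the tools and parts lying about.

Things in the scene. Friction and masses are not known exactly. Their poses are not given: they have to be found in the camera images.
- drive: speed drive of a bench grinder: fixed grey steel box, 190 (x) x 150 (y) x 70 mm high; origin at the centre of its underside. On its lid stand the selector (on a round 68 mm collar, axis at x = -20, y = 0 mm of this frame) and, at x = +66, y = +45 mm, a small plain round trim knob 22 mm across and 16 mm high that is no part of the job
- selector_grip (a point): point on the selector's upright axis at the height to grip, 108 mm above the table (38 mm above the lid). The selector is an unmarked black wing knob: round skirt 46 mm across, 7 mm high, and on it an upright bar 46 mm long (along this frame's x axis, which turns with the knob), 14 mm thick (y), its top 118 mm above the table
- collar (a point): centre of the collar's top, on the selector's axis. Clicks: the first position lies just short (0.03 rad) of the anticlockwise end stop, six more follow clockwise (from above), each about 0.4 rad (23 degrees) on. At the start the knob is 2 to 4 clicks from that stop; which way the bar points at the stop differs from unit to unit
- lid (a point): centre of the drive's lid, 70 mm above the table. Feel of the selector: a click needs about 0.2 N m to leave a position, falling to nothing half-way, after which the knob pulls itself on into the next one; the end stop is hard and is harmed by 0.6 N m from the hand, so stay under 0.5 N m. Inside: lug selector_c7 meets stop pin core_c1; teeth selector_c2 and selector_c3 hold plunger_c0 between them in the third click
- station: push-button station: fixed grey plastic box, 75 (x) x 150 (y) x 55 mm high; origin at the centre of its underside. On its top are two black buttons: the flat start button at y = +38 mm and the mushroom-headed stop button at y = -40 mm of this frame
- start (a joint): travel of the start button, a flat round button 28 mm across in a steel bezel: 0 = out, 0.006 m = fully pressed, straight down; a spring of 5 N at full travel brings it back
- start_top (a point): centre of the start button's top face
- mushroom (a joint): travel of the stop button, a mushroom head 42 mm across whose top is 90 mm above the table: 0 = out, 0.006 m = pressed; spring-loaded
- mushroom_top (a point): centre of the top of the mushroom-headed stop button
- socket: bystander, loose: bare steel drive socket, ring 30 mm across and 30 mm high; origin at the centre of its underside
- arbor_nut: bystander, loose: dark steel round nut, 36 mm across and 14 mm high; origin at the centre of its underside
- grind_wheel: bystander, loose: grey grinding wheel lying flat, 124 mm across, 20 mm thick; origin at the centre of its underside
- wrench: bystander, loose: open-ended wrench lying flat along its x axis; origin on its underside
- driver: bystander, loose: screwdriver lying along its x axis; origin on its underside
- spray_can: bystander, loose: white spray can standing, 60 mm across, 150 mm high; origin at the centre of its underside
- parts_tray: bystander, loose: dark steel open tray, 120 x 160 x 40 mm; origin at the centre of its underside
Mind the look-alikes: they are no part of the job. Leave any blue or purple look-alike of the station alone.

How it is judged:
By the outcome, as a careful person would: the job done as asked, in the order asked, and still so for the second after the job is handed in, with the robot touching nothing.
It also fails if it takes over 72 s, if anything falls off the work surface, if the arm or the gripper's body presses on something with over 40 N, if the wrist force passes 120 N, or if a joint passes its speed limit or range.

### The arm

A 6-joint arm with a two-finger parallel gripper is mounted at the origin on the work surface. World frame = base frame: x ahead of the robot, y to its left, z up, the work surface at z = 0. Lengths are in m, angles in rad, forces in N, time in s.
With the tool pointing down it reaches from about 0.35 to 0.85 m from the base axis. Payload 8.1 kg.
Tool frame: the origin (TCP) lies midway between the tips of the shut fingers; the grasp point (between the pads) lies r.pinch_z behind it (r.pinch_z is the distance from the TCP to the grasp point, in m); y points along the fingers, x is the direction in which the jaws open and shut, and the axes are right-handed (so a half turn about y gives the same grasp; the last joint's range is limited). The gripper opens to 93 mm and grips with 3 to 60 N. Pads are 15 mm wide; open, the fingers measure 128 mm over their backs; the gripper's body (75 mm by 188 mm) begins 65 mm behind the grasp point.
Start: joints at [1.075, 0.13, 1.488, -0, 1.523, -0.085], TCP at [0.24, 0.55, 0.219] pointing down, gripper open.
Joint ranges: [-2.96, 2.96], [-0.89, 2.26], [0.02, 2.5], [-1.34, 4.48], [0, 2.73], [-2.66, 2.66]. Speed limits (rad/s): [2.39, 2.39, 2.79, 3.14, 3.14, 3.14].

### API

Orientations are given as a unit quaternion [x, y, z, w].
In Python, from station import r gives the robot as it stands. The module is installed in compiled form; this text tells all that it offers.
- The arm moves only by the shell command python3 -m creep 'ROWS'. ROWS is JSON, a list that holds one entry, the list of rows, each a list of 7 numbers: the shift along the tool's x, y, z in cm, then the turn, a rotation vector about the tool's x, y, z in rad, then the opening, from 0 (shut) to 1 (fully open). A call has exactly 5 rows; each row is the pose to reach, as a shift and turn from the pose commanded when the call began, along the tool's axes at that moment; what a row does not reach only later rows make up. A row lasts 1/8 s, in which the tool goes at most 62.5 mm and 10.7 degrees, less where a joint would pass 70% of its speed; a pose out of reach is approached as far as the arm can. A call with a gripper value outside its range is refused whole. The fingers move at their own pace and stop on an object; the grip force is fixed at half the most. Time passes only in rows, so rows that repeat a pose let the fingers close, or fill a call up. It gives the time, the measured TCP pose, the force and the opening at its end, in the units of the state.
- r.state(): the state, without advancing time (a new reading comes with each control period).
- r.camera(name): name is "scene" or "top" or "wrist"; returns the picture (480x640x3 uint8, blue, green, red); there is no depth.
- r.camera_params(name): a dict with "fx", "fy", "cx", "cy" (pixels), "world_to_cam" (4x4, takes a point from world to camera coordinates). Camera axes: x right, y down, z forward; pixel columns grow to the right and rows downward; lengths in m; the calibration is good to about 2 mm. A picture is of the moment at which its call begins: read the wrist's pose just before it. camera_params takes no time and is no camera call; for the wrist camera it gives the pose at the moment of the call.
- r.finish_job(): hands the job in, once; it reports no verdict.
The state is a dict: "time_s": time; "q": joint angles; "qd": joint speeds; "joint_efforts": joint torques, N m; "position": TCP position; "tool_rot": TCP orientation; "contact_force": force on the tool from outside, world axes, zero at the start; "wrist_torque": the same for the moment, N m; "gripper_width": finger opening in m.
Only numpy, scipy, OpenCV 4.12 (cv2) and the standard library are available. Lean on these libraries where they do the work, as an engineer would, in place of code of your own. Each camera call takes 0.05 s, during which the arm holds its last target. There are 200 camera calls.

## Working session

There is one attempt and no reset: what is moved stays moved. The work goes in short steps, Python scripts to look and compute and a shell command to move; the robot and the scene stay as the last step left them, time stands still between calls to the robot, and variables do not carry over. Pictures are saved under pics/ and viewed, about 8 in all and at most 12, crops included, and the job is handed in when it is done.

```bash
mkdir -p pics; python3 - <<'E'
from station import r
import cv2,numpy as np
s=r.state();print(s, r.pinch_z)
for n in("scene","top"):
    im=r.camera(n);cv2.imwrite(f"pics/{n}0.png",im)
    p=r.camera_params(n);print(n,p)
E
```

```text
{'time_s': 0.0, 'q': array([ 1.07460679e+00,  1.31169053e-01,  1.48927164e+00, -1.18381390e-05,
        1.52300725e+00, -8.53963643e-02]), 'qd': array([-1.42197461e-03,  1.72066838e-03,  2.29159174e-04,  2.09890329e-03,
       -6.56130358e-04,  7.30887429e-05]), 'joint_efforts': array([-6.96524094e-04, -5.59853983e+01, -4.91751766e+01,  7.67730642e-02,
        3.54604411e-02, -2.06770815e-04]), 'position': array([0.23930986, 0.54958496, 0.21758694]), 'tool_rot': array([ 0.59178248,  0.38693703, -0.38808773, -0.59115239]), 'contact_force': array([ 0.02777283, -0.29876718,  0.2447198 ]), 'wrist_torque': array([0.00631957, 0.01589874, 0.09573425]), 'gripper_width': 0.09299125687558313} 0.0188
scene {'fx': 567.9594660790879, 'fy': 567.9594660790879, 'cx': 306.2530679108308, 'cy': 239.1256425432358, 'world_to_cam': array([[-0.7639641 ,  0.64525131, -0.00309835,  0.35287263],
       [ 0.41235818,  0.48451896, -0.77149343, -0.15141276],
       [-0.49630593, -0.59067091, -0.63622975,  1.57546605],
       [ 0.        ,  0.        ,  0.        ,  1.        ]])}
top {'fx': 546.5147836702835, 'fy': 546.5147836702835, 'cx': 315.3771883781586, 'cy': 236.5116583511715, 'world_to_cam': array([[ 0.02951089, -0.99940415,  0.01790134, -0.00442771],
       [-0.98857188, -0.03183039, -0.14735149,  0.51202425],
       [ 0.14783349, -0.01334828, -0.98892218,  1.66425339],
       [ 0.        ,  0.        ,  0.        ,  1.        ]])}
```

View pics/top0.png

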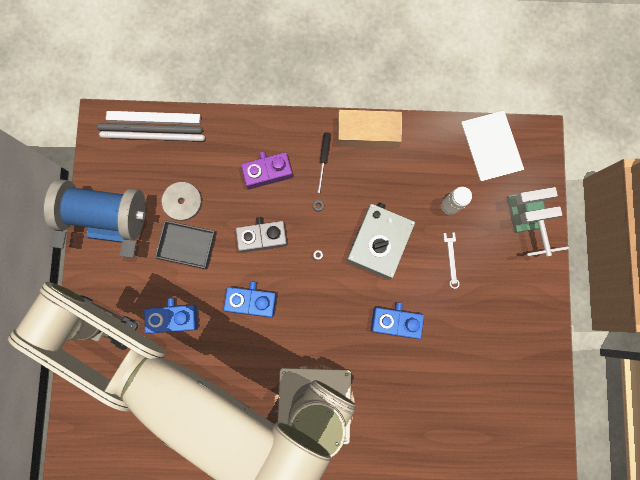

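View pics/scene0.png

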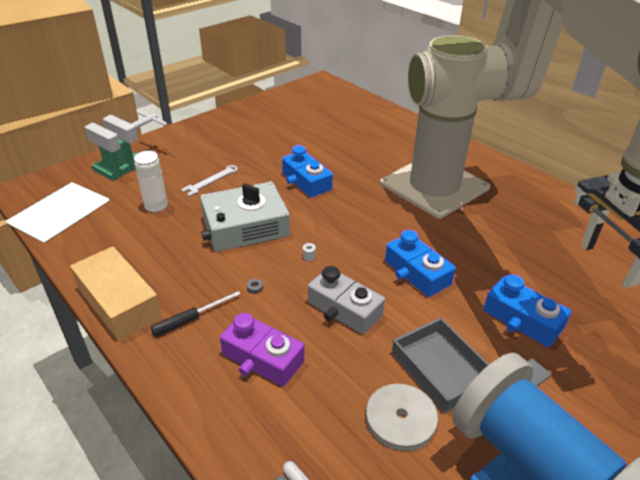

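The top view shows the grey station at about (261,235), with the start button at (249,237) and the mushroom at (274,233). The grey drive is at (381,241), with its collar and knob at about (380,245). The other stations are blue or purple decoys. Next I'll measure these and magnify the knob.

```bash
cat > h.py <<'E'
import numpy as np,cv2
from scipy.spatial.transform import Rotation as R
def ray(p,uv,z):
    T=p["world_to_cam"];Rm=T[:3,:3];c=-Rm.T@T[:3,3]
    d=Rm.T@np.array([(uv[0]-p["cx"])/p["fx"],(uv[1]-p["cy"])/p["fy"],1])
    return c+d*(z-c[2])/d[2]
def proj(p,X):
    T=p["world_to_cam"];c=T[:3,:3]@np.array(X)+T[:3,3]
    return p["fx"]*c[0]/c[2]+p["cx"],p["fy"]*c[1]/c[2]+p["cy"]
def totool(s,tgt):  # world displacement -> tool axes, cm
    return R.from_quat(s["tool_rot"]).inv().apply(np.array(tgt)-s["position"])*100
E
python3 - <<'E'
from station import r
from h import *
p=r.camera_params("top");im=cv2.imread("pics/top0.png")
m=(im.min(2)>215).astype(np.uint8)
cs,_=cv2.findContours(m[200:290,220:430],cv2.RETR_EXTERNAL,cv2.CHAIN_APPROX_NONE)
for c in cs:
    if len(c)>12:
        e=cv2.fitEllipse(c);u=(e[0][0]+220,e[0][1]+200);print(u,e[1],[ray(p,u,z).round(4) for z in(.06,.075)])
hsv=cv2.cvtColor(im,cv2.COLOR_BGR2HSV)
g=((hsv[...,1]<50)&(hsv[...,2]>90)).astype(np.uint8)
cs,_=cv2.findContours(g[195:290,225:430],cv2.RETR_EXTERNAL,cv2.CHAIN_APPROX_NONE)
for c in cs:
    if cv2.contourArea(c)>300:
        b=cv2.boxPoints(cv2.minAreaRect(c))+[225,195];print("box",[ (q.round(1),ray(p,q,.07)[:2].round(3), ray(p,q,.055)[:2].round(3)) for q in b])
a=cv2.resize(im[200:290,340:420],None,fx=6,fy=6,interpolation=cv2.INTER_CUBIC)
q=r.camera_params("scene");i2=cv2.imread("pics/scene0.png")
b=cv2.resize(i2[160:250,200:300],None,fx=3,fy=6,interpolation=cv2.INTER_CUBIC)
cv2.imwrite("pics/c.png",np.hstack([a,b]))
E
```

```text
(352.9485626220703, 256.49303817749023) (4.103889465332031, 5.726144790649414) [array([ 0.4505, -0.1051,  0.06  ]), array([ 0.4488, -0.1039,  0.075 ])]
(317.86161041259766, 254.5) (7.454345703125, 8.08255386352539) [array([0.4533, 0.0024, 0.06  ]), array([0.4515, 0.0027, 0.075 ])]
(379.33660888671875, 245.4385643005371) (19.76189613342285, 20.635499954223633) [array([ 0.4872, -0.1856,  0.06  ]), array([ 0.4852, -0.1836,  0.075 ])]
(247.77622413635254, 236.35475540161133) (12.640656471252441, 13.062769889831543) [array([0.5024, 0.219 , 0.06  ]), array([0.5003, 0.2173, 0.075 ])]
box [(array([234.9, 227.2]), array([0.528, 0.258]), array([0.531, 0.261])), (array([282.9, 220.3]), array([0.554, 0.113]), array([0.557, 0.114])), (array([286.2, 243.7]), array([0.482, 0.1  ]), array([0.484, 0.1  ])), (array([238.2, 250.5]), array([0.457, 0.245]), array([0.458, 0.247]))]
box [(array([345.9, 259.8]), array([ 0.438, -0.083]), array([ 0.44 , -0.084])), (array([370. , 202.5]), array([ 0.619, -0.154]), array([ 0.622, -0.155])), (array([415.8, 221.8]), array([ 0.563, -0.296]), array([ 0.566, -0.299])), (array([391.7, 279.1]), array([ 0.384, -0.223]), array([ 0.385, -0.225]))]
```

View pics/c.png

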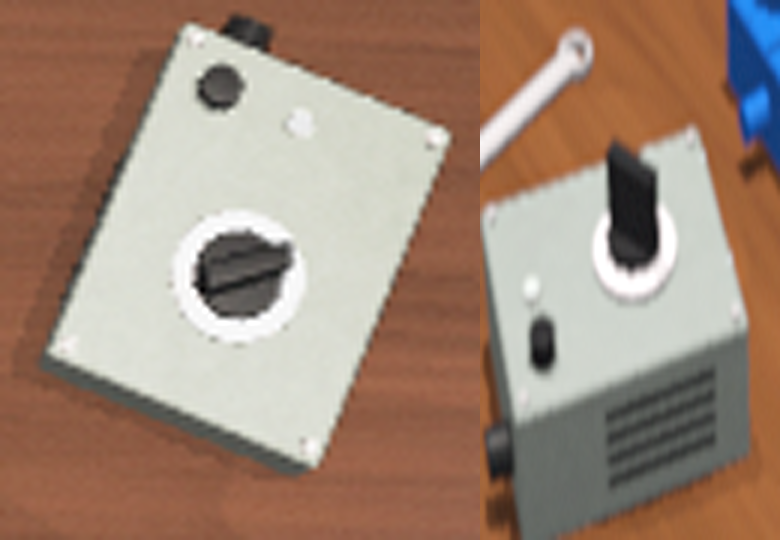

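The zoom shows the collar centred near crop (240,276), which is image (380,246). The bar runs from (205,280) to (290,250), a yaw of about -1.23. The box corners and the collar agree on an axis near (0.484,-0.183). Tool y points down. I'm moving now.

```bash
python3 -m creep '[[[-4,0,-3.6,0,0,0,1],[-8,0,-7.2,0,0,0,1],[-12,0,-10.8,0,0,0,1],[-16,0,-14.4,0,0,0,1],[-20,0,-18,0,0,0,1]]]'
python3 -m creep '[[[-4,0,-3.6,0,0,0,1],[-8,0,-7.2,0,0,0,1],[-12,0,-10.8,0,0,0,1],[-16,0,-14.4,0,0,0,1],[-20,0,-18,0,0,0,1]]]'
python3 -m creep '[[[-3.5,0,-3.2,0,0.16,0,1],[-7,0,-6.4,0,0.32,0,1],[-10.5,0,-9.6,0,0.48,0,1],[-14,0,-12.8,0,0.64,0,1],[-17.5,0,-15.8,0,0.82,0,1]]]'
python3 - <<'E'
from station import r
from h import *
s=r.state();print(s["position"],R.from_quat(s["tool_rot"]).as_matrix().round(3),totool(s,[.484,-.183,.0892]))
p=r.camera_params("wrist");im=r.camera("wrist");cv2.imwrite("pics/w1.png",im);print(p)
E
```

```text
time_s: 0.72
position: [0.3248, 0.2931, 0.2183]
tool_rot: [0.591, 0.388, -0.388, -0.591]
contact_force: [0.6, -0.5, -0.1]
gripper_width: 0.093
time_s: 1.35
position: [0.41, 0.0379, 0.2185]
tool_rot: [0.591, 0.388, -0.387, -0.591]
contact_force: [-0.4, 0.5, -0.4]
gripper_width: 0.093
time_s: 1.98
position: [0.485, -0.1855, 0.2182]
tool_rot: [-0.697, -0.117, 0.118, 0.697]
contact_force: [0.6, 0.6, 0.2]
gripper_width: 0.0931
[ 0.48495027 -0.18545417  0.21818925] [[ 0.945 -0.    -0.328]
 [ 0.328  0.     0.945]
 [-0.    -1.     0.001]] [-4.80018991e-03  1.28990589e+01  2.56475353e-01]
{'fx': 341.7718156417275, 'fy': 341.7718156417275, 'cx': 322.1318905137199, 'cy': 239.63053571449532, 'world_to_cam': array([[ 9.44759659e-01,  3.27763891e-01, -1.33964071e-04,
        -3.99945692e-01],
       [ 3.14280346e-01, -9.05777976e-01,  2.84243067e-01,
        -3.52993386e-01],
       [ 9.30432722e-02, -2.68583486e-01, -9.58752242e-01,
         2.97246452e-01],
       [ 0.00000000e+00,  0.00000000e+00,  0.00000000e+00,
         1.00000000e+00]])}
```

View pics/w1.png

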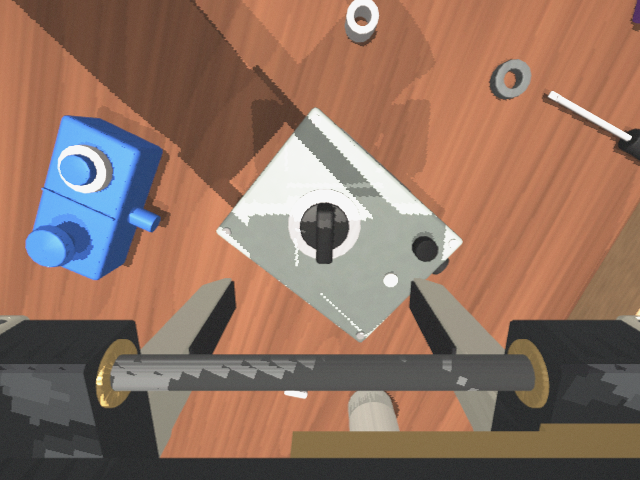

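The wrist view shows the collar centred near (324,226). The bar is nearly vertical in the image at column 324, rows 207–263, so the jaws are already square to it.

```bash
python3 - <<'E'
from station import r
from h import *
p=r.camera_params("wrist");im=cv2.imread("pics/w1.png")
g=cv2.cvtColor(im,cv2.COLOR_BGR2GRAY)
cr=g[180:275,280:370]
d=(cr<75).astype(np.uint8);cs,_=cv2.findContours(d,cv2.RETR_EXTERNAL,cv2.CHAIN_APPROX_NONE)
c=max(cs,key=cv2.contourArea);print("dark",cv2.boundingRect(c),cv2.contourArea(c))
for row in (240,246,252,256,260):   # lower bar part
    x=np.where(g[row,280:370]<75)[0]+280;print(row,x.min(),x.max())
# collar: fit outer: print extents on rows
for row in (222,226,230):
    x=np.where(g[row,270:380]>222)[0]+270;print(row,x.min(),x.max())
col=g[180:280,324];print(col.tolist())
s=r.state()
for uv,z in(((324,226),.072),((324,207),.118),((324.5,263),.118),((324,226),.077)):
    w=ray(p,uv,z);print(uv,w.round(4),totool(s,w).round(2))
E
```

```text
dark (20, 23, 49, 61) 1542.0
240 305 343
246 312 336
252 317 331
256 317 331
260 317 331
222 289 359
226 289 359
230 289 359
[244, 244, 246, 247, 247, 247, 247, 244, 244, 233, 247, 247, 247, 247, 247, 247, 247, 247, 247, 247, 247, 247, 201, 65, 42, 40, 43, 41, 43, 44, 50, 58, 73, 88, 93, 97, 98, 98, 98, 96, 93, 110, 111, 109, 108, 110, 108, 68, 59, 59, 59, 58, 61, 58, 57, 59, 63, 62, 59, 64, 60, 60, 56, 58, 56, 60, 57, 61, 56, 58, 60, 61, 58, 55, 60, 56, 59, 58, 60, 55, 56, 54, 53, 76, 161, 168, 166, 168, 167, 171, 170, 172, 172, 173, 174, 173, 170, 169, 170, 170]
(324, 226) [ 0.4894 -0.1882  0.072 ] [ 0.43 14.58  0.08]
(324, 207) [ 0.4805 -0.1624  0.118 ] [0.41 9.98 2.8 ]
(324.5, 263) [ 0.4959 -0.2071  0.118 ] [ 0.45  9.99 -1.92]
(324, 226) [ 0.4889 -0.187   0.077 ] [ 0.43 14.08  0.21]
```

```bash
python3 - <<'E'
from station import r
from h import *
s=r.state()
for n,(x0,y0,x1,y1) in(("scene",(230,180,272,218)),("top",(362,228,398,263))):
    p=r.camera_params(n);im=cv2.imread(f"pics/{n}0.png")[y0:y1,x0:x1]
    k=cv2.resize(im,None,fx=4,fy=4,interpolation=cv2.INTER_CUBIC).min(2)
    m=(k>222).astype(np.uint8);cs,_=cv2.findContours(m,cv2.RETR_EXTERNAL,cv2.CHAIN_APPROX_NONE)
    c=cv2.convexHull(max(cs,key=cv2.contourArea));e=cv2.fitEllipse(c)
    u=((e[0][0]+.5)/4-.5+x0,(e[0][1]+.5)/4-.5+y0)
    for z in(.072,.075):
        w=ray(p,u,z);print(n,u,np.array(e[1])/4,w.round(4),totool(s,w).round(2))
E
```

```text
scene (251.03458404541016, 200.26504516601562) [16.63658333 28.24804306] [ 0.4849 -0.1829  0.072 ] [ 0.19 14.58  0.73]
scene (251.03458404541016, 200.26504516601562) [16.63658333 28.24804306] [ 0.4873 -0.1793  0.075 ] [ 0.52 14.28  0.99]
top (379.28647232055664, 245.5249900817871) [22.26765633 22.74930191] [ 0.4853 -0.1839  0.072 ] [ 0.19 14.58  0.62]
top (379.28647232055664, 245.5249900817871) [22.26765633 22.74930191] [ 0.4849 -0.1835  0.075 ] [ 0.16 14.28  0.67]
```

The arm was still settling when that wrist picture was taken. The two fixed cameras agree on an axis at about (0.485,-0.1835). I'll descend to just above the bar and check from close by.

```bash
python3 -m creep '[[[0.2,2,0.3,0,0,0,1],[0.2,5,0.6,0,0,0,1],[0.2,7,0.65,0,0,0,1],[0.2,7,0.65,0,0,0,1],[0.2,7,0.65,0,0,0,1]]]'
python3 - <<'E'
from station import r
from h import *
s=r.state();p=r.camera_params("wrist");im=r.camera("wrist");s2=r.state();print(s["position"],s2["position"],s2["wrist_torque"])
print(totool(s2,[.4852,-.1837,.0892]).round(2))
cv2.imwrite("pics/w2.png",im)
np.save("w2.npy",p["world_to_cam"])
X=s["position"];print("tcp px",proj(p,X),"axis@.118",proj(p,[.4852,-.1837,.118]),proj(p,[.4852,-.1837,.072]))
E
```

```text
time_s: 2.65
position: [0.4846, -0.1765, 0.1489]
tool_rot: [-0.697, -0.12, 0.12, 0.697]
contact_force: [-0.7, 0.8, 0.1]
gripper_width: 0.0929
[ 0.48464955 -0.1764532   0.14892481] [ 0.48503361 -0.17683045  0.14949102] [-0.08350135  0.08831867 -0.0248976 ]
[-0.22  6.03 -0.65]
tcp px (np.float64(317.27931671371095), np.float64(294.52607605175587)) axis@.118 (np.float64(314.93975649976807), np.float64(283.1164473275809)) (np.float64(316.1421169990294), np.float64(258.4014747544919))
```

View pics/w2.png

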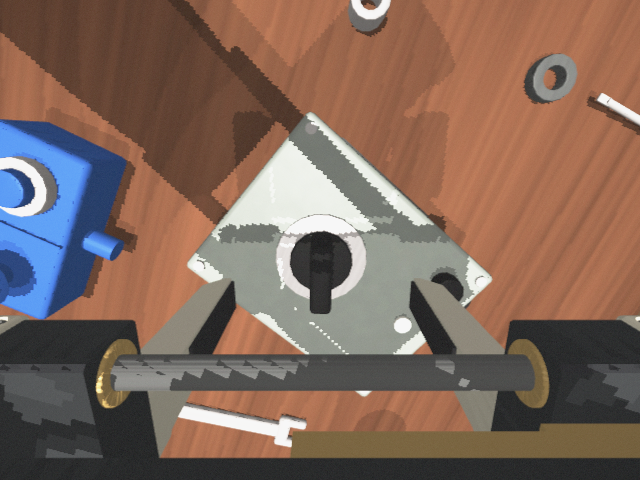

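The close view shows the collar centre at about (321,258), the fingers' midline at about column 323, and the bar at columns 311–331. The along-bar offset needs a steadier pose reading, so I'll check the noise in the state.

```bash
python3 -m creep '[[[0,0,0,0,0,0,1],[0,0,0,0,0,0,1],[0,0,0,0,0,0,1],[0,0,0,0,0,0,1],[0,0,0,0,0,0,1]]]'
python3 - <<'E'
from station import r
from h import *
P=[]
for i in range(5):
    s=r.state();p=r.camera_params("wrist");T=p["world_to_cam"];c=-T[:3,:3].T@T[:3,3]
    print(s["position"].round(4),c.round(4),s["tool_rot"].round(4),s["wrist_torque"].round(3),s["contact_force"].round(1));im=r.camera("wrist")
E
```

```text
time_s: 3.32
position: [0.4845, -0.1772, 0.1486]
tool_rot: [-0.697, -0.12, 0.12, 0.697]
contact_force: [-0.0, 0.4, -0.1]
gripper_width: 0.0931
[ 0.4845 -0.1772  0.1486] [ 0.4602 -0.1006  0.3157] [-0.6969 -0.1196  0.1196  0.6969] [-0.063  0.04  -0.006] [-0.   0.4 -0.1]
[ 0.4846 -0.1772  0.1486] [ 0.4602 -0.1006  0.3157] [-0.6969 -0.1196  0.1196  0.6969] [-0.023  0.002  0.021] [0.5 0.4 0.5]
[ 0.4846 -0.1771  0.1486] [ 0.4602 -0.1006  0.3156] [-0.6969 -0.1196  0.1196  0.6969] [-0.067  0.007  0.002] [ 0.5  0.9 -0.2]
[ 0.4846 -0.1771  0.1486] [ 0.4602 -0.1006  0.3156] [-0.6969 -0.1196  0.1196  0.6969] [-0.032  0.081 -0.043] [0.  0.7 0.4]
[ 0.4846 -0.1771  0.1486] [ 0.4602 -0.1006  0.3156] [-0.6969 -0.1196  0.1196  0.6969] [-0.037 -0.031  0.033] [0.2 0.6 0.5]
```

Readings are steady once settled, at (0.4846,-0.1771,0.1486). I'll descend onto the bar and close.

```bash
python3 -m creep '[[[-0.15,0,-0.65,0,0,0,1],[-0.15,1.5,-0.65,0,0,0,1],[-0.15,3.5,-0.65,0,0,0,1],[-0.15,5,-0.65,0,0,0,1],[-0.15,5.9,-0.65,0,0,0,1]]]'
python3 -m creep '[[[0,0,0,0,0,0,1],[0,0,0,0,0,0,1],[0,0,0,0,0,0,0.5],[0,0,0,0,0,0,0.3],[0,0,0,0,0,0,0.2]]]'
cat > t.py <<'E'
from station import r
from h import *
def rd(n=4):
    S=[]
    for i in range(n):
        S.append(r.state()); r.camera("wrist") if i<n-1 else 0
    M=R.from_quat(S[-1]["tool_rot"]);yaw=np.arctan2(*M.as_matrix()[[1,0],0])
    f=np.mean([s["contact_force"] for s in S],0);t=np.mean([s["wrist_torque"] for s in S],0)
    print("t",round(S[-1]["time_s"],2),"pos",S[-1]["position"].round(4),"yaw %.3f"%yaw,"Ftool",M.inv().apply(f).round(1),"T",t.round(3),"w",round(S[-1]["gripper_width"],4))
rd()
E
python3 t.py
```

```text
time_s: 4.2
position: [0.4846, -0.1834, 0.088]
tool_rot: [-0.697, -0.119, 0.12, 0.697]
contact_force: [-0.5, -0.5, 0.3]
gripper_width: 0.0932
time_s: 4.82
position: [0.4855, -0.1838, 0.0899]
tool_rot: [0.697, 0.12, -0.12, -0.697]
contact_force: [-0.2, -0.6, 0.8]
gripper_width: 0.0676
t 4.97 pos [ 0.4854 -0.1838  0.0897] yaw 0.340 Ftool [-0.5 -0.9 -0.5] T [-0.037  0.022  0.009] w 0.0559
```

```bash
python3 -m creep '[[[0,0,0,0,0,0,0.15],[0,0,0,0,0,0,0.1],[0,0,0,0,0,0,0.05],[0,0,0,0,0,0,0],[0,0,0,0,0,0,0]]]'; python3 t.py; python3 -m creep '[[[0,0,0,0,0,0,0],[0,0,0,0,0,0,0],[0,0,0,0,0,0,0],[0,0,0,0,0,0,0],[0,0,0,0,0,0,0]]]'; python3 t.py
```

```text
time_s: 5.6
position: [0.4859, -0.1835, 0.0897]
tool_rot: [-0.697, -0.12, 0.119, 0.697]
contact_force: [4.9, 0.8, -2.8]
gripper_width: 0.0141
t 5.75 pos [ 0.4859 -0.1835  0.0897] yaw 0.340 Ftool [ 5.   2.8 -0.2] T [ 0.126 -0.68  -0.11 ] w 0.0141
time_s: 6.38
position: [0.4859, -0.1835, 0.0897]
tool_rot: [-0.697, -0.12, 0.119, 0.697]
contact_force: [5.7, 1.2, -2.9]
gripper_width: 0.0138
t 6.53 pos [ 0.4859 -0.1836  0.0897] yaw 0.340 Ftool [ 5.7  2.9 -0.5] T [ 0.155 -0.74  -0.093] w 0.0138
```

Gripped at 14 mm. There is about 5 N sideways, so I'll ease +0.5 mm. I'll start anticlockwise, which is negative about tool y; the first 2 clicks are safely clear of the stop.

```bash

python3 -m creep '[[[0.05,0,0,0,-0.02,0,0],[0.05,0,0,0,-0.05,0,0],[0.05,0,0,0,-0.08,0,0],[0.05,0,0,0,-0.1,0,0],[0.05,0,0,0,-0.1,0,0]]]' >/dev/null; python3 t.py
python3 -m creep '[[[0,0,0,0,-0.03,0,0],[0,0,0,0,-0.06,0,0],[0,0,0,0,-0.1,0,0],[0,0,0,0,-0.1,0,0],[0,0,0,0,-0.1,0,0]]]' >/dev/null; python3 t.py
python3 -m creep '[[[0,0,0,0,-0.03,0,0],[0,0,0,0,-0.06,0,0],[0,0,0,0,-0.1,0,0],[0,0,0,0,-0.1,0,0],[0,0,0,0,-0.1,0,0]]]' >/dev/null; python3 t.py
python3 -m creep '[[[0,0,0,0,-0.03,0,0],[0,0,0,0,-0.06,0,0],[0,0,0,0,-0.1,0,0],[0,0,0,0,-0.1,0,0],[0,0,0,0,-0.1,0,0]]]' >/dev/null; python3 t.py
```

```text
t 7.3 pos [ 0.4859 -0.1835  0.0897] yaw 0.440 Ftool [ 5.1  1.2 -0.4] T [ 0.223 -0.598 -0.096] w 0.0135
t 8.07 pos [ 0.486  -0.1836  0.0897] yaw 0.541 Ftool [ 4.9  1.1 -0.8] T [ 0.307 -0.684  0.049] w 0.0133
t 8.85 pos [ 0.4859 -0.1835  0.0897] yaw 0.641 Ftool [ 5.1  1.9 -1.5] T [ 0.32  -0.693  0.112] w 0.0137
t 9.62 pos [ 0.486  -0.1835  0.0897] yaw 0.740 Ftool [ 4.8  1.5 -1.6] T [ 0.256 -0.714 -0.086] w 0.0134
```

Zero crossings put the starting detent at about 0.30 and the next at about 0.695 (spacing 0.4). The next detent falls near 1.095, and the stop could be at 1.125. I'll go to 1.09 and then take small steps.

```bash

python3 -m creep '[[[0,0,0,0,-0.1,0,0],[0,0,0,0,-0.2,0,0],[0,0,0,0,-0.28,0,0],[0,0,0,0,-0.34,0,0],[0,0,0,0,-0.35,0,0]]]' >/dev/null; python3 t.py
python3 -m creep '[[[0,0,0,0,-0.01,0,0],[0,0,0,0,-0.02,0,0],[0,0,0,0,-0.03,0,0],[0,0,0,0,-0.03,0,0],[0,0,0,0,-0.03,0,0]]]' >/dev/null; python3 t.py
python3 -m creep '[[[0,0,0,0,-0.01,0,0],[0,0,0,0,-0.02,0,0],[0,0,0,0,-0.02,0,0],[0,0,0,0,-0.02,0,0],[0,0,0,0,-0.02,0,0]]]' >/dev/null; python3 t.py
```

```text
t 10.4 pos [ 0.4859 -0.1835  0.0897] yaw 1.091 Ftool [ 3.8  1.5 -2.6] T [ 0.432 -0.753  0.167] w 0.0141
t 11.18 pos [ 0.486  -0.1835  0.0897] yaw 1.121 Ftool [ 4.1  1.7 -3.6] T [ 0.374 -0.768  0.053] w 0.0138
t 11.95 pos [ 0.486  -0.1835  0.0897] yaw 1.140 Ftool [ 4.1  1.6 -3.5] T [ 0.317 -0.783 -0.096] w 0.014
```

```bash

python3 -m creep '[[[0,0,0,0,-0.01,0,0],[0,0,0,0,-0.02,0,0],[0,0,0,0,-0.02,0,0],[0,0,0,0,-0.02,0,0],[0,0,0,0,-0.02,0,0]]]' >/dev/null; python3 t.py
python3 -m creep '[[[0,0,0,0,-0.01,0,0],[0,0,0,0,-0.015,0,0],[0,0,0,0,-0.015,0,0],[0,0,0,0,-0.015,0,0],[0,0,0,0,-0.015,0,0]]]' >/dev/null; python3 t.py
```

```text
t 12.72 pos [ 0.486  -0.1835  0.0897] yaw 1.160 Ftool [ 4.2  1.3 -3.1] T [ 0.279 -0.762 -0.181] w 0.0139
t 13.5 pos [ 0.486  -0.1835  0.0897] yaw 1.175 Ftool [ 4.   1.5 -3.6] T [ 0.287 -0.759 -0.158] w 0.0137
```

```bash

python3 -m creep '[[[0,0,0,0,-0.01,0,0],[0,0,0,0,-0.02,0,0],[0,0,0,0,-0.02,0,0],[0,0,0,0,-0.02,0,0],[0,0,0,0,-0.02,0,0]]]' >/dev/null; python3 t.py
python3 -m creep '[[[0,0,0,0,-0.01,0,0],[0,0,0,0,-0.02,0,0],[0,0,0,0,-0.02,0,0],[0,0,0,0,-0.02,0,0],[0,0,0,0,-0.02,0,0]]]' >/dev/null; python3 t.py
```

```text
t 14.28 pos [ 0.486  -0.1835  0.0897] yaw 1.195 Ftool [ 4.   1.7 -3.6] T [ 0.287 -0.752 -0.142] w 0.0141
t 15.05 pos [ 0.486  -0.1835  0.0897] yaw 1.215 Ftool [ 3.7  1.6 -3.5] T [ 0.306 -0.767 -0.096] w 0.014
```

The torque fell again past the peak, so that was not the stop. On to the next detent, expected near 1.525.

```bash

python3 -m creep '[[[0,0,0,0,-0.1,0,0],[0,0,0,0,-0.2,0,0],[0,0,0,0,-0.26,0,0],[0,0,0,0,-0.3,0,0],[0,0,0,0,-0.3,0,0]]]' >/dev/null; python3 t.py
python3 -m creep '[[[0,0,0,0,-0.01,0,0],[0,0,0,0,-0.02,0,0],[0,0,0,0,-0.02,0,0],[0,0,0,0,-0.02,0,0],[0,0,0,0,-0.02,0,0]]]' >/dev/null; python3 t.py
python3 -m creep '[[[0,0,0,0,-0.01,0,0],[0,0,0,0,-0.02,0,0],[0,0,0,0,-0.02,0,0],[0,0,0,0,-0.02,0,0],[0,0,0,0,-0.02,0,0]]]' >/dev/null; python3 t.py
```

```text
t 15.82 pos [ 0.486  -0.1835  0.0897] yaw 1.516 Ftool [ 2.2  1.  -4.5] T [ 0.43  -0.78   0.074] w 0.0134
t 16.6 pos [ 0.486  -0.1835  0.0897] yaw 1.536 Ftool [ 2.7  1.6 -4.6] T [ 0.366 -0.79  -0.098] w 0.0138
t 17.38 pos [ 0.486  -0.1835  0.0897] yaw 1.555 Ftool [ 2.7  1.7 -4.8] T [ 0.375 -0.78  -0.223] w 0.014
```

```bash

python3 -m creep '[[[0,0,0,0,-0.005,0,0],[0,0,0,0,-0.01,0,0],[0,0,0,0,-0.01,0,0],[0,0,0,0,-0.01,0,0],[0,0,0,0,-0.01,0,0]]]' >/dev/null; python3 t.py
```

```text
t 18.15 pos [ 0.486  -0.1835  0.0897] yaw 1.565 Ftool [ 2.5  1.6 -4.8] T [ 0.378 -0.732 -0.186] w 0.0136
```

```bash

python3 -m creep '[[[0,0,0,0,-0.005,0,0],[0,0,0,0,-0.01,0,0],[0,0,0,0,-0.01,0,0],[0,0,0,0,-0.01,0,0],[0,0,0,0,-0.01,0,0]]]' >/dev/null; python3 t.py
python3 -m creep '[[[0,0,0,0,-0.005,0,0],[0,0,0,0,-0.01,0,0],[0,0,0,0,-0.01,0,0],[0,0,0,0,-0.01,0,0],[0,0,0,0,-0.01,0,0]]]' >/dev/null; python3 t.py
```

```text
t 18.93 pos [ 0.486  -0.1835  0.0897] yaw 1.575 Ftool [ 2.6  1.7 -4.4] T [ 0.386 -0.766 -0.208] w 0.0139
t 19.7 pos [ 0.486  -0.1835  0.0897] yaw 1.585 Ftool [ 1.8  1.6 -4.8] T [ 0.468 -0.789 -0.236] w 0.0137
```

```bash

python3 -m creep '[[[0,0,0,0,-0.005,0,0],[0,0,0,0,-0.01,0,0],[0,0,0,0,-0.01,0,0],[0,0,0,0,-0.01,0,0],[0,0,0,0,-0.01,0,0]]]' >/dev/null; python3 t.py
python3 -m creep '[[[0,0,0,0,-0.005,0,0],[0,0,0,0,-0.01,0,0],[0,0,0,0,-0.01,0,0],[0,0,0,0,-0.01,0,0],[0,0,0,0,-0.01,0,0]]]' >/dev/null; python3 t.py
```

```text
t 20.48 pos [ 0.486  -0.1835  0.0897] yaw 1.595 Ftool [ 1.7  1.5 -4.8] T [ 0.472 -0.745 -0.289] w 0.014
t 21.25 pos [ 0.486  -0.1835  0.0897] yaw 1.605 Ftool [ 2.1  1.3 -5. ] T [ 0.53  -0.762 -0.347] w 0.0143
```

The torque keeps rising (0.21, 0.24, 0.29, 0.35 N m) well past the detent peak, so this is the stop, met at under 0.35 N m after three clicks. Now clockwise by three transitions, checking the detent after each one.

```bash

python3 -m creep '[[[0,0,0,0,0.1,0,0],[0,0,0,0,0.22,0,0],[0,0,0,0,0.34,0,0],[0,0,0,0,0.44,0,0],[0,0,0,0,0.48,0,0]]]' >/dev/null; python3 t.py
python3 -m creep '[[[0,0,0,0,0.1,0,0],[0,0,0,0,0.2,0,0],[0,0,0,0,0.3,0,0],[0,0,0,0,0.38,0,0],[0,0,0,0,0.4,0,0]]]' >/dev/null; python3 t.py
python3 -m creep '[[[0,0,0,0,0.1,0,0],[0,0,0,0,0.2,0,0],[0,0,0,0,0.28,0,0],[0,0,0,0,0.32,0,0],[0,0,0,0,0.34,0,0]]]' >/dev/null; python3 t.py
```

```text
t 22.02 pos [ 0.486  -0.1835  0.0897] yaw 1.125 Ftool [ 4.   1.6 -2.9] T [ 0.373 -0.768  0.001] w 0.0138
t 22.8 pos [ 0.4859 -0.1835  0.0897] yaw 0.725 Ftool [ 4.7  0.8 -1.9] T [ 0.307 -0.716  0.007] w 0.0138
t 23.57 pos [ 0.4859 -0.1836  0.0897] yaw 0.385 Ftool [ 4.7  1.5 -0.3] T [ 0.19  -0.681 -0.166] w 0.0139
```

Torque is zero at 1.125 and 0.725. At 0.385 the knob pulls itself on clockwise, as it should. I'll complete to 0.325, then open.

```bash

python3 -m creep '[[[0,0,0,0,0.02,0,0],[0,0,0,0,0.04,0,0],[0,0,0,0,0.06,0,0],[0,0,0,0,0.06,0,0],[0,0,0,0,0.06,0,0]]]' >/dev/null; python3 t.py
python3 -m creep '[[[0,0,0,0,0,0,0.3],[0,0,0,0,0,0,0.6],[0,0,0,0,0,0,0.6],[0,0,0,0,0,0,0.6],[0,0,0,0,0,0,0.6]]]'
python3 -m creep '[[[0,0,0,0,0,0,0.6],[0,-1,0,0,0,0,0.6],[0,-3,0,0,0,0,0.6],[0,-5,0,0,0,0,0.6],[0,-6,0,0,0,0,0.6]]]'
python3 -m creep '[[[0,0,0,0,0,0,0.6],[0,0,0,0,0,0,0.6],[0,0,0,0,0,0,0.6],[0,0,0,0,0,0,0.6],[0,0,0,0,0,0,0.6]]]'
python3 - <<'E'
from station import r
from h import *
s=r.state();p=r.camera_params("wrist");im=r.camera("wrist");cv2.imwrite("pics/w3.png",im);print(s["position"],s["wrist_torque"],s["q"])
g=cv2.cvtColor(im,cv2.COLOR_BGR2GRAY)
for row in range(280,325,4):
    x=np.where(g[row,290:350]<80)[0]+290;print(row,(x.min(),x.max()) if len(x) else None,end=" ")
E
```

```text
t 24.35 pos [ 0.4859 -0.1836  0.0897] yaw 0.326 Ftool [5.  1.4 0.2] T [ 0.271 -0.649 -0.01 ] w 0.0138
time_s: 24.98
position: [0.4858, -0.1836, 0.0896]
tool_rot: [0.698, 0.114, -0.114, -0.698]
contact_force: [0.2, -0.1, -0.5]
gripper_width: 0.0544
time_s: 25.6
position: [0.4866, -0.184, 0.1516]
tool_rot: [0.698, 0.115, -0.114, -0.697]
contact_force: [0.9, 0.3, -0.1]
gripper_width: 0.0556
time_s: 26.22
position: [0.4857, -0.1835, 0.1493]
tool_rot: [-0.698, -0.114, 0.115, 0.698]
contact_force: [-0.5, -0.2, 0.4]
gripper_width: 0.0558
[ 0.48567148 -0.18353354  0.14934812] [-0.07391759  0.00387463 -0.00656533] [-4.60064248e-01 -4.46861377e-02  1.79613253e+00 -2.57515672e-05
  1.39061142e+00 -7.85052010e-01]
280 (np.int64(312), np.int64(333)) 284 (np.int64(313), np.int64(332)) 288 (np.int64(313), np.int64(332)) 292 (np.int64(313), np.int64(332)) 296 (np.int64(312), np.int64(332)) 300 (np.int64(313), np.int64(332)) 304 None 308 None 312 None 316 None 320 None 324 None
```

View pics/w3.png

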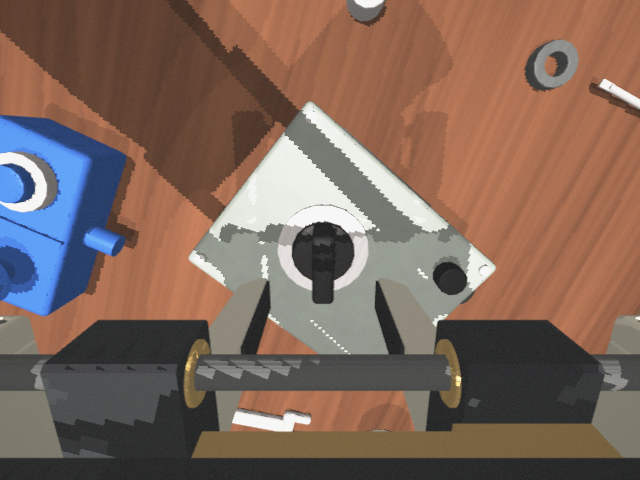

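The knob sits at the third detent (zero torque before release) and the bar is square to the gripper, at columns 313–332. The drive has not moved. Next, the start button.

```bash

python3 -m creep '[[[1,-2,2,0,0,0,0.6],[3,-3,8,0,0,0,0.3],[5,-3,13,0,0,0,0],[7,-3,18.5,0,0,0,0],[9,-3,23.5,0,0,0,0]]]' >/dev/null
python3 -m creep '[[[2,0,5,0,0,0,0],[4,0,10,0,0,0,0],[5.3,0,14,0,0,0,0],[5.3,0,14,0,0,0,0],[5.3,0,14,0,0,0,0]]]' >/dev/null
python3 -m creep '[[[0,0,0,0,0,0,0],[0,0,0,0,0,0,0],[0,0,0,0,0,0,0],[0,0,0,0,0,0,0],[0,0,0,0,0,0,0]]]'
python3 - <<'E'
from station import r
from h import *
s=r.state();p=r.camera_params("wrist");im=r.camera("wrist");cv2.imwrite("pics/w4.png",im);print(s["position"],s["q"].round(2))
for z in(.06,.065): print(totool(s,[.5015,.2185,z]).round(2),proj(p,[.5015,.2185,z]))
E
```

```text
time_s: 28.15
position: [0.5016, 0.2173, 0.1796]
tool_rot: [0.698, 0.114, -0.114, -0.698]
contact_force: [-0.3, -0.7, -0.3]
gripper_width: 0.0006
[0.50159594 0.21732923 0.17963906] [ 0.32  0.01  1.69 -0.    1.45 -0.01]
[ 0.03 11.96  0.11] (np.float64(319.421649365696), np.float64(233.05294269352112))
[ 0.03 11.46  0.11] (np.float64(319.3786225175457), np.float64(234.60821003958898))
```

View pics/w4.png

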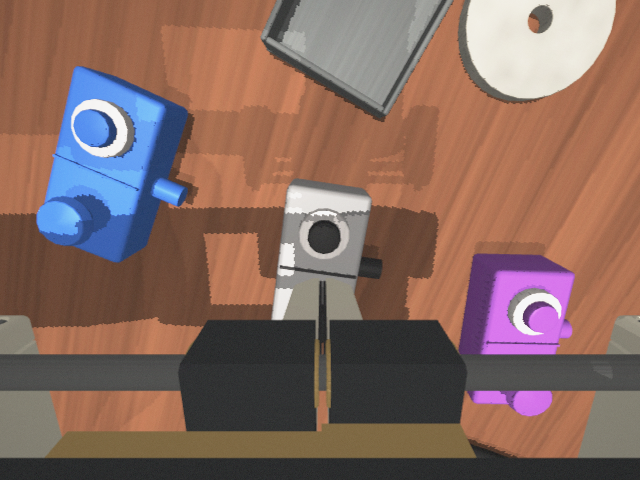

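The start button is at (324,237), directly ahead of the shut fingers. That agrees with the prediction once the known column bias of about 5 px is included. The fingertips are narrower than the button. Now I'll descend and feel for it.

```bash

python3 -m creep '[[[0,3,0,0,0,0,0],[0,6,0,0,0,0,0],[0,8.5,0,0,0,0,0],[0,10,0,0,0,0,0],[0,10.2,0,0,0,0,0]]]' >/dev/null;python3 t.py
python3 -m creep '[[[0,0.1,0,0,0,0,0],[0,0.3,0,0,0,0,0],[0,0.5,0,0,0,0,0],[0,0.5,0,0,0,0,0],[0,0.5,0,0,0,0,0]]]' >/dev/null;python3 t.py
python3 -m creep '[[[0,0.1,0,0,0,0,0],[0,0.2,0,0,0,0,0],[0,0.3,0,0,0,0,0],[0,0.3,0,0,0,0,0],[0,0.3,0,0,0,0,0]]]' >/dev/null;python3 t.py
python3 -m creep '[[[0,0.1,0,0,0,0,0],[0,0.2,0,0,0,0,0],[0,0.3,0,0,0,0,0],[0,0.3,0,0,0,0,0],[0,0.3,0,0,0,0,0]]]' >/dev/null;python3 t.py
```

```text
t 28.98 pos [0.5023 0.2177 0.0787] yaw 0.325 Ftool [-0.4 -0.3 -0.2] T [-0.068  0.083 -0.004] w 0.0007
t 29.75 pos [0.502  0.2175 0.073 ] yaw 0.325 Ftool [ 3.  -3.6  0.1] T [ 0.092 -0.446 -0.013] w 0.0007
t 30.52 pos [0.5021 0.2176 0.0711] yaw 0.325 Ftool [ -2.  -15.3   0. ] T [-0.193  0.379 -0.026] w 0.0009
t 31.3 pos [0.5022 0.2176 0.0707] yaw 0.325 Ftool [-13.9 -37.7  -0.5] T [-0.981  2.464  0.004] w 0.0001
```

The spring fits: 3.6 N at 0.073, then it bottoms out at 0.071, which is about 6 mm of travel from a top at 0.077. Releasing.

```bash

python3 -m creep '[[[0,-0.5,0,0,0,0,0],[0,-1.5,0,0,0,0,0],[0,-4,0,0,0,0,0],[0,-8,0,0,0,0,0],[0,-11,0,0,0,0,0]]]' >/dev/null
python3 -m creep '[[[0,0,5,0,0,0,0],[0,0,10,0,0,0,0],[0,0,14,0,0,0,0],[0,0,14,0,0,0,0],[0,0,14,0,0,0,0]]]' >/dev/null;python3 t.py
python3 - <<'E'
from station import r
from h import *
im=r.camera("top");cv2.imwrite("pics/t1.png",im);a=cv2.imread("pics/top0.png")
f=lambda i:cv2.resize(i[150:300,220:420],None,fx=2,fy=2,interpolation=cv2.INTER_CUBIC)
k=lambda i:cv2.resize(i[225:270,355:405],None,fx=6,fy=6,interpolation=cv2.INTER_CUBIC)
cv2.imwrite("pics/cmp.png",np.vstack([np.hstack([f(a),f(im)]),np.pad(np.hstack([k(a),k(im)]),((0,0),(0,200),(0,0)))]))
E
```

```text
t 32.7 pos [0.4571 0.3489 0.1763] yaw 0.324 Ftool [-0.1 -0.1 -0.1] T [-0.049  0.034 -0.021] w 0.0001
```

View pics/cmp.png

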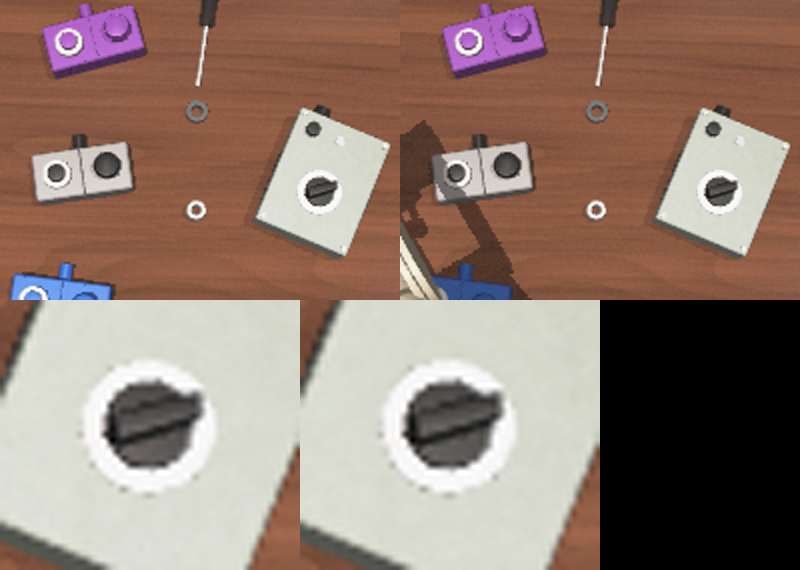

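Before and after match. The start position was itself three clicks from the stop, so the bar points the same way again. Everything in the crop, which covers the socket, nut, driver tip, stations and drive, is unmoved, and the arm is clear.

```bash
python3 -c "
from station import r
print(r.finish_job())"
```

```text
the job is handed in; nothing more can be done
None
```

The knob is set three clicks clockwise from its end stop, the start button has been pressed and released, and the job is handed in at about 33 s of the 72 s allowed.

- **Finding the stop:** I turned the knob anticlockwise through three clicks until the torque rose steadily past the 0.2 N m click peak. I stopped at about 0.35 N m, under the 0.5 N m limit.
- **Setting the speed:** I then turned it clockwise three clicks. The torque fell to about zero in each click, and was -0.01 N m in the last one just before I let go. I counted three moves from the first position, the one just short of the stop.
- **Knob check:** The top view after release shows the bar pointing as it did at the start. That fits, because the knob began three clicks from the stop.
- **Start button:** I pressed it until it bottomed out about 6 mm down, then released it. The last step came out harder than I intended, peaking at about 38 N down with 14 N sideways at the fingertips. The position readings imply full travel, but I had no direct reading of the button.
- **Surroundings:** I never went near the mushroom button. The before and after top views show the socket, nut, driver tip, stations and drive unmoved. I did not compare the wheel, tray, wrench or can, but the arm did not work near them.
- **Disagreement:** The wrist camera read about 3 mm sideways of the fixed cameras. I relied on the fixed cameras and the feel of the grip.

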